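# Assemble the two-tier display stand and latch it

### The arm

A 6-joint arm with a two-finger parallel gripper is mounted at the origin on the work surface. World frame = base frame: x ahead of the robot, y to its left, z up, the work surface at z = 0. Lengths are in m, angles in rad, forces in N, time in s.
With the tool pointing down it reaches from about 0.4 to 0.825 m from the base axis. Payload 7 kg.
Tool frame: the origin (TCP) lies on the centre line of the jaws, within the pads' length; the fingertips stand tip_reach ahead of it and the grasp point (between the pads) is the TCP (tip_reach is the distance from the TCP to the fingertips, in m); z points along the fingers, y is the line along which they close (so a half turn about z gives the same grasp; the last joint's range is limited). The gripper opens to 88 mm and grips with 3 to 60 N. Pads are 19 mm wide; open, the fingers measure 130 mm over their backs; the gripper's body (78 mm by 193 mm) begins 47 mm behind the grasp point.
Start: joints at [1.542, 0.359, 0.012, 0, -1.224, -0.288], TCP at [0.21, 0.641, 0.246] pointing down, gripper open.
Joint ranges: [-3.07, 3.07], [-1.43, 2.12], [-1.02, 1.25], [-3.03, 1.67], [-3.05, -0], [-3.03, 3.03]. Speed limits (rad/s): [2.39, 2.39, 3.01, 3.14, 3.14, 3.14].

### API

Orientations are given as [roll, pitch, yaw] about the fixed x, y, z axes, in that order (R = Rz(yaw) Ry(pitch) Rx(roll)).
In Python, from station import get_state, grab_frame, calibration, job_done, find_in, mark_of, tip_reach gives the robot as it stands.
- The arm moves only by the shell command python3 -m handwheel 'ROWS' [OPENING] [FORCE]. ROWS is JSON, a list of rows, each an object with "delta_pos": the shift along the world's x, y, z in units of 30 mm (1.0 is 30 mm), a list of three; "dr": the turn, a rotation vector about the world's x, y, z in degrees, a list of three. In form: [{"delta_pos": [tx, ty, tz], "dr": [rx, ry, rz]}, ...]. A call has 1 to 10 rows; each row shifts and turns the commanded pose from where the row before left it; what a row does not reach is not made up. A row lasts 1/10 s, in which the tool goes at most 50 mm and 8.59 degrees, less where a joint would pass 70% of its speed; a pose out of reach is approached as far as the arm can. A call is refused whole if a number of a shift passes 1 or a number of a turn 8.59, either way. A call with a gripper value outside its range is refused whole. OPENING is the closure, from -1 (fully open) to 1 (shut), set as the call begins (- or left out, the last holds). The fingers move at their own pace and stop on an object; FORCE is the grip in N (left out, the last holds). Time passes only in rows, so rows that do not move let the fingers close. It gives the time, the measured TCP pose, the force, the opening and the grip force at its end, in the units of the state.
- get_state(): the state, without advancing time (a new reading comes with each control period).
- grab_frame(name): name is "scene" or "top" or "wrist"; returns the picture (400x640x3 uint8, red, green, blue); there is no depth.
- calibration(name): a dict with "fx", "fy", "cx", "cy" (pixels), "k1" (the pictures are not rectified: a ray, as slopes to the right and down, at radius r is drawn at 1 + k1 r^2 times it, then the intrinsics apply), "extrinsics" (4x4, takes a point from world to camera coordinates). Camera axes: x right, y down, z forward; pixel columns grow to the right and rows downward; lengths in m; the calibration is good to about 2 mm. A picture is of the moment at which its call begins: read the wrist's pose just before it. calibration takes no time and is no camera call; for the wrist camera it gives the pose at the moment of the call.
- job_done(): hands the job in; it is judged then, once.
Trained networks look in the newest picture that a camera, given by its name, has taken for a name from the list of things; names that differ only in an ending like _2 or _b are one class to them, and where a whole thing is asked for, a point or a joint stands for the part that bears it (a point fixed in the world has none). Each returns a list of dicts, best first, with "conf" (0 to 1); they miss things now and then, are a little off and sometimes report something else, mostly with a low value. They report only what shows in the picture. A call takes as long as a camera call. They do not tell look-alikes from the thing itself.
- find_in(camera, query): "location" ([column, row] in pixels, amid what is visible of it).
- mark_of(camera, query): "location" ([column, row] in pixels: a listed point, or the origin of a listed thing).
The state is a dict: "t": time; "q": joint angles; "qd": joint speeds; "joint_efforts": joint torques, N m; "eef_pos": TCP position; "ee_rot": TCP orientation; "force": force on the tool from outside, world axes, zero at the start; "moment": the same for the moment, N m; "width": finger opening in m; "gripper_force": force on a finger pad.
Only numpy, scipy, OpenCV 4.12 (cv2) and the standard library are available. Lean on these libraries where they do the work, as an engineer would, in place of code of your own. Each camera call takes 0.05 s, during which the arm holds its last target. There are 200 camera calls.

### The job

Build up the display stand: swing its latch arm aside, lower the large-holed bigger tray and then the small-holed smaller tray over the four posts until each sits flat on its own ledges, without dropping them. Then swing the latch arm all the way back across the upper tray's rim, and leave the hare, vase, bowl and candle where they stand.

Things in the scene. Friction and masses are not known exactly. Their poses are not given: they have to be found in the camera images.
- stand: steel stand with dark foot plate, fixed to the table. Origin on the table at the centre of its 140 x 200 x 14 mm foot plate; x towards the narrow pair of posts, y towards the latch pole, z up. Upright stepped posts at x = -42, y = +-65 mm (wide pair, robot side) and x = +42, y = +-45 mm (narrow pair)
- post_tip (a point): top of the post at x = -42, y = +65 mm, 122 mm above the table. All four posts alike: 26 mm diameter up to 44 mm above the table (ledge for the bigger tray's underside), 16 mm diameter up to 102 mm (ledge for the smaller tray's underside), then an 8 mm pin with a conical tip
- latch_pole (a point): top of the upright pole, 14 mm diameter, about which the latch arm turns; at x = 0, y = +118 mm of the stand, 124 mm above the table
- latch (a joint): latch arm's angle (rad, 0 to 2.2). 0: hard stop, arm points to the stand's -y, right across the upper tray's rim; growing swings the free end clockwise seen from above, towards the stand's -x (robot side); at 1.57 it points along -x, clear of the trays. Starts in the trays' way. Stays where left; 1 to 2 N at the peg moves it
- latch_peg (a point): upright thumb peg, 14 mm diameter, on the latch arm 60 mm from the pole's axis. Point on the peg's axis, 151 mm above the table; peg's top at 164 mm. The flat arm is 16 mm wide, ends 72 mm from the pole's axis and lies 126 to 138 mm above the table, 4 mm over the seated upper tray's rim
- lower_tray_mid (a point): bigger wooden tray, 136 (x) x 190 (y) mm, with 20 mm square holes, about 0.34 kg, that goes on the lower ledges. Point at its centre, 25 mm above its underside, inside an upright grip bar 14 mm thick (x), 80 mm long (y), top 50 mm above the underside: pinch this from above. Axes: x towards the narrow pair of holes, y along the bar, z up. Starts flat on the table, wide pair roughly towards the robot
- upper_tray_mid (a point): smaller wooden tray, 120 (x) x 170 (y) mm, with 12 mm square holes, about 0.28 kg, that goes on the upper ledges. Point at its centre, 25 mm above its underside, inside an upright grip bar 14 mm thick (x), 80 mm long (y), top 50 mm above the underside: pinch this from above. Axes: x towards the narrow pair of holes, y along the bar, z up. Starts flat on the table, wide pair roughly towards the robot
- lower_tray: the bigger tray, origin at the centre of its underside, axes as its mid point. Square through holes centred at x = -42, y = +-65 mm (wide pair) and x = +42, y = +-45 mm (narrow pair), like the stand's posts: fits one way round only. Floor's upper face 8 mm, rim's top 20 mm above the underside; wide-open fingers may meet the rim, so open only as needed
- upper_tray: the smaller tray, origin at the centre of its underside, axes as its mid point. Square through holes centred at x = -42, y = +-65 mm (wide pair) and x = +42, y = +-45 mm (narrow pair), like the stand's posts: fits one way round only. Floor's upper face 8 mm, rim's top 20 mm above the underside; wide-open fingers may meet the rim, so open only as needed
- hare_mid (a point): bystander, to be left alone: pale glazed ceramic hare figurine, 190 mm tall, about 110 mm long by 84 mm wide; this point is on its axis 90 mm above the table
- vase_mid (a point): bystander, to be left alone: terracotta bottle vase, 170 mm tall, 72 mm across; this point is on its axis at mid height
- bowl_mid (a point): bystander, to be left alone: dark wooden bowl, 90 mm across, 50 mm high; this point is on its axis at mid height
- candle_mid (a point): bystander, to be left alone: white candle jar with a wooden lid, 68 mm across, 75 mm high; this point is on its axis at mid height
Things that resemble listed ones, but are neither listed nor needed, are in the scene too. What is shaped like the upper_tray but turquoise is not meant.

How it is judged:
On the way, in this order (a step that is already met when the one before it is completed fails the run):
1. latch arm swung aside (beyond 1.1 rad) (value of joint latch above 1.1 rad), for 0.1 s.
2. bigger tray flat on the lower ledges, all four holes over their posts (z of lower_tray_mid in the frame of stand between 0.065 and 0.073 m and x of lower_tray_mid in the frame of stand between -0.006 and 0.006 m and y of lower_tray_mid in the frame of stand between -0.006 and 0.006 m and angle between lower_tray_mid's own z axis and vertical below 0.04 rad and angle between the y axis of lower_tray_mid and the y axis of stand, either way round below 0.06 rad), for 0.2 s.
3. smaller tray flat on the upper ledges, all four holes over their posts (all of step 2 and z of upper_tray_mid in the frame of stand between 0.123 and 0.131 m and x of upper_tray_mid in the frame of stand between -0.006 and 0.006 m and y of upper_tray_mid in the frame of stand between -0.006 and 0.006 m and angle between upper_tray_mid's own z axis and vertical below 0.04 rad and angle between the y axis of upper_tray_mid and the y axis of stand, either way round below 0.06 rad), for 0.2 s.
At the end, for the whole second after the job is handed in: Bigger tray on the lower ledges and smaller tray on the upper ledges, each within 4 mm of its seat's height, 6 mm of the stand's axis along x and y, level within 0.04 rad and aligned within 0.06 rad; latch arm back within 0.3 rad of its stop, over the upper tray's rim; both trays at rest (all of step 3 and value of joint latch below 0.3 rad and linear speed of each of lower_tray, upper_tray below 0.02 m/s); the robot touches nothing.
It fails at once if the lower tray is dropped or slammed onto the stand (faster than 0.6 m/s over the stand) (horizontal distance between lower_tray_mid and stand below 0.03 m and height (world z) of lower_tray_mid below 0.17 m and linear speed of lower_tray above 0.6 m/s).
It fails at once if the upper tray is dropped or slammed onto the stand (faster than 0.6 m/s over the stand) (horizontal distance between upper_tray_mid and stand below 0.03 m and height (world z) of upper_tray_mid below 0.17 m and linear speed of upper_tray above 0.6 m/s).
It fails at once if the hare, vase, bowl or candle is shoved or knocked over (moved more than 30 mm) (distance of any of hare_mid, vase_mid, bowl_mid, candle_mid from where it was at the start of the episode above 0.03 m).
It also fails if it takes over 72 s, if anything falls off the work surface, if the arm or the gripper's body presses on something with over 40 N, if the wrist force passes 120 N, or if a joint passes its speed limit or range.

## Working session

There is one attempt and no reset: what is moved stays moved. The work goes in short steps, Python scripts to look and compute and a shell command to move; the robot and the scene stay as the last step left them, time stands still between calls to the robot, and variables do not carry over. Pictures are saved under pics/ and viewed, at most 10 in all, crops included, and the job is handed in when it is done.

```bash
ls; mkdir -p pics
python3 - <<'E'
from station import *
import cv2
s=get_state();print(s, tip_reach)
for n in("scene","top"):
    f=grab_frame(n);cv2.imwrite(f"pics/{n}0.png",f[:,:,::-1])
    for q in ["stand","post_tip","latch_pole","latch_peg","lower_tray_mid","upper_tray_mid","lower_tray","upper_tray","hare_mid","vase_mid","bowl_mid","candle_mid"]:
        print(n,q,[(round(d["conf"],2),[round(v) for v in d["location"]]) for d in mark_of(n,q)][:4])
    c=calibration(n);print({k:c[k] for k in c})
E
```

```text
pics
{'t': 0.0, 'q': array([ 1.54210195e+00,  3.59394408e-01,  1.10392290e-02, -3.21645147e-04,
       -1.22406746e+00, -2.88090816e-01]), 'qd': array([ 6.23128264e-04, -4.11979098e-04,  2.36247463e-04, -5.23113635e-05,
        1.18701211e-03, -4.72828170e-04]), 'joint_efforts': array([ 7.31876244e-04, -5.82722676e+01,  2.93048984e+01,  6.99690118e+00,
        7.00510878e-03, -1.74358020e-04]), 'eef_pos': array([0.21016761, 0.64097034, 0.24461437]), 'ee_rot': array([ 3.13994745e+00, -1.72208982e-04, -3.16894598e-01]), 'force': array([-0.92918015, -0.23893262,  0.67334859]), 'moment': array([-0.01997312,  0.00525112,  0.00660619]), 'gripper_force': 0.0, 'width': 0.08763664509727909} 0.019
scene stand [(0.73, [298, 241]), (0.47, [334, 223])]
scene post_tip [(0.71, [415, 268]), (0.65, [325, 208])]
scene latch_pole [(0.57, [334, 223])]
scene latch_peg [(0.46, [319, 208])]
scene lower_tray_mid [(0.93, [421, 263])]
scene upper_tray_mid [(0.86, [324, 158]), (0.61, [270, 181])]
scene lower_tray [(0.63, [419, 268])]
scene upper_tray [(0.93, [323, 164]), (0.89, [270, 188])]
scene hare_mid [(0.
[... 814 characters left out ...]
63, [423, 214]), (0.57, [418, 295])]
top lower_tray [(0.95, [223, 220])]
top upper_tray [(0.84, [414, 293]), (0.58, [422, 209])]
top hare_mid [(0.83, [419, 141]), (0.43, [421, 215])]
top vase_mid [(0.89, [231, 146])]
top bowl_mid [(0.68, [324, 232]), (0.24, [320, 173])]
top candle_mid [(0.83, [352, 116])]
{'fx': 479.15563802858276, 'fy': 479.15563802858276, 'cx': 320.74370536429296, 'cy': 199.13493295872797, 'k1': -0.009214173646056527, 'extrinsics': array([[-0.01458462, -0.99987729,  0.00571773,  0.01813812],
       [-0.98694   ,  0.01347797, -0.16052346,  0.49624691],
       [ 0.1604267 , -0.00798423, -0.98701546,  1.52659214],
       [ 0.        ,  0.        ,  0.        ,  1.        ]])}
```

Run:
```python
import cv2
a=cv2.imread("pics/top0.png")[80:340,160:480];cv2.imwrite("pics/top0c.png",cv2.resize(a,None,fx=2.3,fy=2.3,interpolation=2))
a=cv2.imread("pics/scene0.png")[110:350,170:490];cv2.imwrite("pics/scene0c.png",cv2.resize(a,None,fx=2.4,fy=2.4,interpolation=2))
```

```text
(no output)
```

View pics/top0c.png

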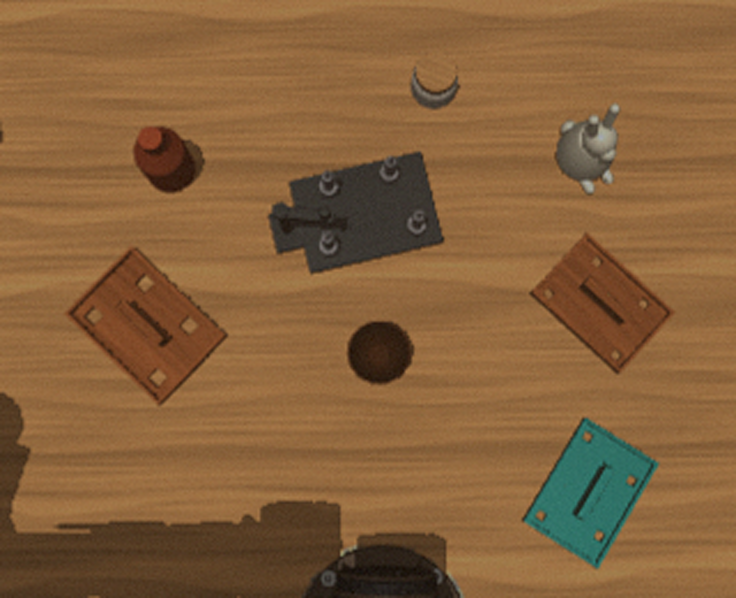

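View pics/scene0c.png

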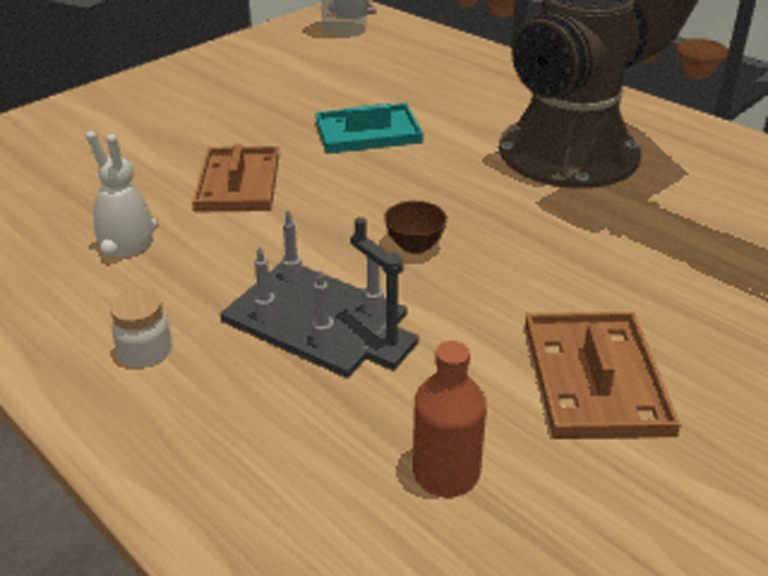

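The top view shows two small trays: the turquoise one at (416,294) and the wooden one at (421,212). The wooden one is the one meant, and the enlarged crops confirm it. The bigger tray is at (223,220). The stand is at (321,173), with the latch arm pointing right from its pole at (282,175). I'll compute coarse poses next.

```bash
cat > h.py <<'E'
from station import *
import numpy as np, cv2
from scipy.optimize import least_squares
HOLES=np.array([[-.042,.065],[-.042,-.065],[.042,.045],[.042,-.045]])
def ray(c,px):
    K=np.array([[c["fx"],0,c["cx"]],[0,c["fy"],c["cy"]],[0,0,1.]])
    return cv2.undistortPoints(np.array(px,float).reshape(-1,1,2),K,np.array([c["k1"],0,0,0.]))[:,0]
def unproj(c,px,z):
    n=ray(c,px);E=c["extrinsics"];R,t=E[:3,:3],E[:3,3];o=-R.T@t
    d=np.c_[n,np.ones(len(n))]@R
    return o+d*((z-o[2])/d[:,2])[:,None]
def proj(c,P):
    K=np.array([[c["fx"],0,c["cx"]],[0,c["fy"],c["cy"]],[0,0,1.]]);E=c["extrinsics"]
    return cv2.projectPoints(np.array(P,float).reshape(-1,3),cv2.Rodrigues(E[:3,:3])[0],E[:3,3],K,np.array([c["k1"],0,0,0.]))[0][:,0]
def place(p,M,z):  # p=x,y,yaw
    c,s=np.cos(p[2]),np.sin(p[2]);M=np.atleast_2d(M)
    return np.c_[M@np.array([[c,s],[-s,c]])+p[:2],np.full(len(M),z)]
def fit2d(M,W):    # yaw,x,y from matched xy
    f=lambda p:(place(p,M,0)[:,:2]-W[:,:2]).ravel()
    best=min((least_squares(f,[*W[:,:2].mean(0),a]) for a in(-2,0,2)),key=lambda r:r.cost)
    return best.x,np.sqrt(2*best.cost/len(M))
E
python3 - <<'E'
from h import *
np.set_printoptions(precision=4,suppress=True)
c=calibration("top")
up=lambda x,y:[160+x/2.3,80+y/2.3]
def show(n,M,px,z):
    p,e=fit2d(np.array(M),unproj(c,px,z));print(n,p,np.degrees(p[2]),"rms",e)
# stand foot plate corners z=.014: picture corners
show("stand plate",[[.07,.1],[.07,-.1],[-.07,-.1],[-.07,.1]],[up(290,182),up(420,153),up(443,241),up(311,271)],.014)
# post ledges rings
show("big",[[.068,.095],[.068,-.095],[-.068,-.095],[-.068,.095]],[up(135,248),up(228,335),up(160,403),up(68,313)],.02)
show("small",[[.06,.085],[.06,-.085],[-.06,-.085],[-.06,.085]],[up(587,234),up(672,313),up(619,373),up(530,293)],.02)
print("pole",unproj(c,[up(284,222)],.124),"peg",unproj(c,[up(325,217)],.164))
for n,px,z in(("hare",up(588,150),.09),("vase",up(163,158),.085),("bowl",up(381,352),.025),("candle",up(436,84),.04)):print(n,unproj(c,[px],z))
w=calibration("wrist");E=w["extrinsics"];s=get_state()
print("wristcam pos",-E[:3,:3].T@E[:3,3],"fwd",E[2,:3],"right",E[0,:3],s["eef_pos"],w["fx"],w["cx"],w["cy"],w["k1"])
E
```

```text
stand plate [0.5933 0.0148 0.2167] 12.417549420641182 rms 0.002900784751223386
big [ 0.4313  0.3292 -0.7729] -44.28353900607101 rms 0.002646351760559076
small [ 0.4531 -0.3219 -0.7742] -44.36012038118977 rms 0.0020116276693242815
pole [[0.5557 0.1268 0.124 ]] peg [[0.5533 0.07   0.164 ]]
hare [[ 0.6605 -0.2974  0.09  ]]
vase [[0.658  0.2991 0.085 ]]
bowl [[ 0.3866 -0.0034  0.025 ]]
candle [[ 0.7769 -0.09    0.04  ]]
wristcam pos [0.2741 0.6201 0.3847] fwd [-0.2357  0.0771 -0.9688] right [-0.311  -0.9504  0.    ] [0.2103 0.6414 0.2456] 351.4854186102518 316.66543059177525 202.05778508590817 -0.05344214013212943
```

```bash
R='x'; 
python3 -m handwheel '[{"delta_pos":[0.6,-1,0.15],"dr":[0,0,-2.83]},{"delta_pos":[0.6,-1,0.15],"dr":[0,0,-2.83]},{"delta_pos":[0.6,-1,0.15],"dr":[0,0,-2.83]},{"delta_pos":[0.6,-1,0.15],"dr":[0,0,-2.83]},{"delta_pos":[0.6,-1,0.15],"dr":[0,0,-2.83]},{"delta_pos":[0.6,-1,0.15],"dr":[0,0,-2.83]},{"delta_pos":[0.6,-1,0.15],"dr":[0,0,-2.83]},{"delta_pos":[0.6,-1,0.15],"dr":[0,0,-2.83]},{"delta_pos":[0.6,-1,0.15],"dr":[0,0,-2.83]},{"delta_pos":[0.6,-1,0.15],"dr":[0,0,-2.83]}]' 0.3
python3 -m handwheel '[{"delta_pos":[0.6,-1,0.1],"dr":[0,0,-2.83]},{"delta_pos":[0.6,-1,0.1],"dr":[0,0,-2.83]},{"delta_pos":[0.6,-1,0.1],"dr":[0,0,-2.83]},{"delta_pos":[0.6,-1,0.1],"dr":[0,0,-2.83]},{"delta_pos":[0.6,-1,0.1],"dr":[0,0,-2.83]},{"delta_pos":[0.6,-1,0.1],"dr":[0,0,-2.83]},{"delta_pos":[0.6,-1,0.1],"dr":[0,0,-2.83]},{"delta_pos":[0.6,-1,0.1],"dr":[0,0,-2.83]},{"delta_pos":[0.6,-1,0.1],"dr":[0,0,-2.83]},{"delta_pos":[0.6,-1,0.1],"dr":[0,0,-2.83]}]'
python3 -m handwheel '[{"delta_pos":[0.6,-1,0],"dr":[0,0,-2.83]},{"delta_pos":[0,0,0],"dr":[0,0,0]},{"delta_pos":[0,0,0],"dr":[0,0,0]}]'
cat > look.py <<'E'
from h import *
import sys
np.set_printoptions(precision=4,suppress=True)
s=get_state();c=calibration("wrist");f=grab_frame("wrist")
cv2.imwrite(f"pics/{sys.argv[1]}.png",f[:,:,::-1])
import pickle;pickle.dump(c,open(f"pics/{sys.argv[1]}.pkl","wb"))
print(s["t"],s["eef_pos"],s["ee_rot"],s["width"])
for q in sys.argv[2:]: print(q,[(round(d["conf"],2),[round(v,1) for v in d["location"]]) for d in mark_of("wrist",q)][:4])
E
python3 look.py w1 stand post_tip latch_pole latch_peg
```

```text
t: 2.3
eef_pos: [0.3908, 0.3401, 0.2911]
ee_rot: [-3.141, 0.0, -0.812]
force: [-0.3, 0.5, -0.3]
width: 0.0307
gripper_force: 0.0
t: 3.3
eef_pos: [0.5709, 0.04, 0.3209]
ee_rot: [-3.141, 0.0, -1.307]
force: [-0.3, 0.0, -0.2]
width: 0.0308
gripper_force: 0.0
t: 3.6
eef_pos: [0.5884, 0.0106, 0.3201]
ee_rot: [3.141, 0.0, -1.356]
force: [-0.3, 0.9, 0.4]
width: 0.0305
gripper_force: 0.0
3.6 [0.5884 0.0106 0.3201] [ 3.1409  0.0001 -1.3557] 0.030477744500191223
stand [(0.37, [470.4, 194.8])]
post_tip [(0.55, [351.2, 249.8])]
latch_pole [(0.95, [314.0, 296.5])]
latch_peg [(0.73, [327.0, 258.3])]
```

View pics/w1.png

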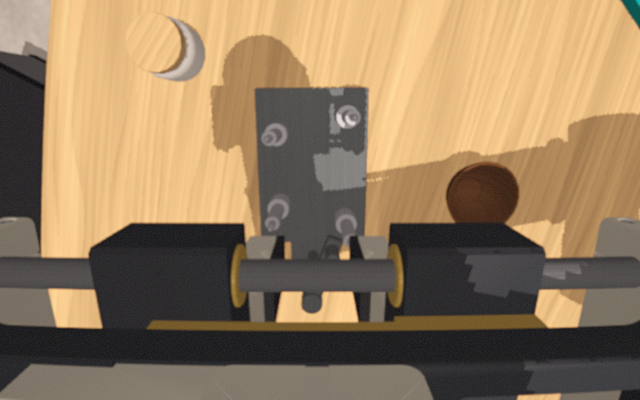

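The wrist view shows the stand upright from column 255 to 367, with the posts at (348,117), (272,133), (275,212) and (345,220). The gripper hides the latch, so I'll shift back along the stand's y axis to see all of it.

```bash
python3 -m handwheel '[{"delta_pos":[-0.2,0.9,0],"dr":[0,0,0]},{"delta_pos":[-0.2,0.9,0],"dr":[0,0,0]},{"delta_pos":[-0.2,0.9,0],"dr":[0,0,0]},{"delta_pos":[-0.2,0.9,0],"dr":[0,0,0]},{"delta_pos":[-0.2,0.9,0],"dr":[0,0,0]},{"delta_pos":[0,0,0],"dr":[0,0,0]},{"delta_pos":[0,0,0],"dr":[0,0,0]}]' 
python3 look.py w2 stand post_tip latch_pole latch_peg
python3 -c "
import cv2
a=cv2.imread('pics/w2.png')[0:240,200:420];cv2.imwrite('pics/w2c.png',cv2.resize(a,None,fx=2.5,fy=2.5,interpolation=2))"
```

```text
t: 4.55
eef_pos: [0.5578, 0.1475, 0.3208]
ee_rot: [-3.141, 0.0, -1.351]
force: [-0.7, -0.5, 0.4]
width: 0.0308
gripper_force: 0.0
4.55 [0.5578 0.1475 0.3208] [-3.1412  0.0001 -1.3515] 0.03080582052491158
stand [(0.6, [311.6, 55.3])]
post_tip []
latch_pole [(0.62, [309.8, 162.8])]
latch_peg [(0.84, [331.4, 102.1]), (0.49, [309.0, 55.9]), (0.36, [311.4, 162.6])]
```

View pics/w2c.png

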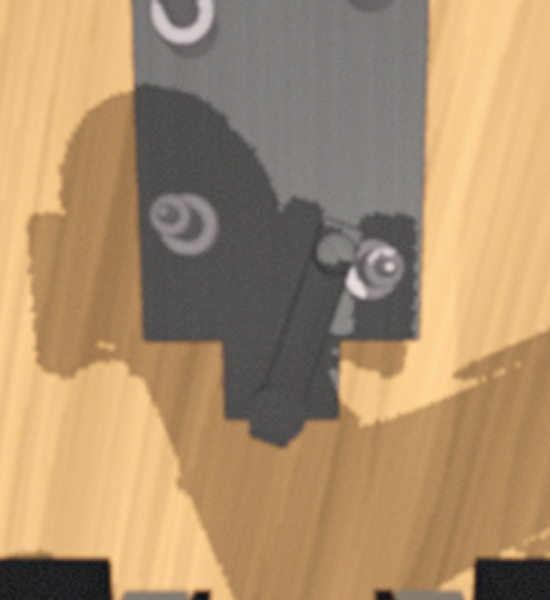

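In this view the peg top is near (334,100), the pole at (311,166), and the two +y post tips at (266,85) and (355,106). I need sharper post tips for the stand fit, so I'll enlarge w1.

```bash
python3 -c "
import cv2
a=cv2.imread('pics/w1.png')[70:240,235:385];cv2.imwrite('pics/w1c.png',cv2.resize(a,None,fx=3.5,fy=3.5,interpolation=2))"
```

```text
(no output)
```

View pics/w1c.png

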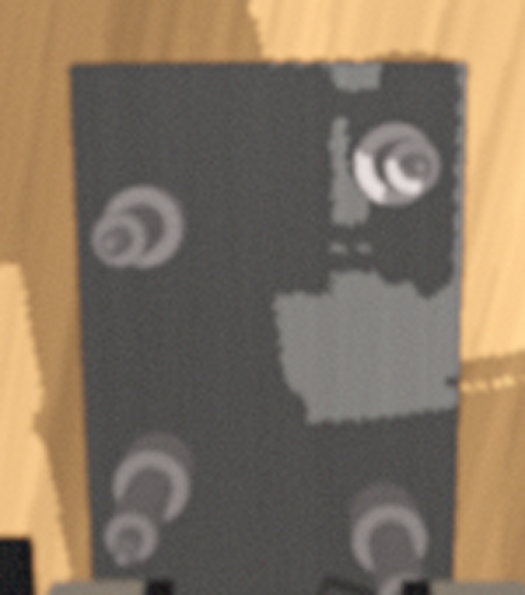

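```bash
cat > stand.py <<'E'
from h import *
import pickle
np.set_printoptions(precision=4,suppress=True)
c1=pickle.load(open("pics/w1.pkl","rb"));c2=pickle.load(open("pics/w2.pkl","rb"))
a=lambda x,y:(235+x/3.5,70+y/3.5)
b=lambda x,y:(200+x/2.5,y/2.5)
WP,WM,NP,NM=[(-.042,.065),(-.042,-.065),(.042,.045),(.042,-.045)]
D=[(c1,NM,.102,a(119,241)),(c1,NM,.044,a(142,226)),(c1,NM,.122,a(115,243)),(c1,WM,.044,a(396,165)),(c1,WM,.122,a(416,165)),
(c1,NP,.102,a(130,538)),(c1,NP,.044,a(152,486)),(c1,WP,.044,a(389,541)),(c1,(.07,-.1),.014,a(71,65)),(c1,(-.07,-.1),.014,a(466,62)),
(c2,NP,.044,b(189,223)),(c2,NP,.102,b(172,216)),(c2,NP,.122,b(164,212)),(c2,WP,.044,b(372,270)),(c2,WP,.102,b(381,265)),(c2,WP,.122,b(388,265)),
(c2,(.07,.1),.014,b(145,340)),(c2,(-.07,.1),.014,b(418,338))]
f=lambda p:np.concatenate([(proj(c,place(p,m,z))-px)[0] for c,m,z,px in D])
r=least_squares(f,[.59,.015,.21],loss="soft_l1")
if __name__=="__main__":
    p=r.x;print(p,np.degrees(p[2]));print(f(p).reshape(-1,2).round(1))
    print("pole",place(p,(0,.118),.124))
    peg=unproj(c2,[b(336,250)],.164)[0];print("peg",peg)
    cs,sn=np.cos(p[2]),np.sin(p[2]);d=peg[:2]-place(p,(0,.118),0)[0,:2];d=np.array([cs*d[0]+sn*d[1],-sn*d[0]+cs*d[1]])
    print("peg rel stand",d,np.hypot(*d),"theta",np.arctan2(-d[0],-d[1]))
    for th in np.arange(.2,1.8,.1): print(round(th,1),place(p,(-.06*np.sin(th),.118-.06*np.cos(th)),0)[0,:2])
E
python3 stand.py
```

```text
[0.5936 0.0147 0.222 ] 12.720579107273572
[[ 0.  -0.6]
 [-0.   0.1]
 [-1.6  0.3]
 [-0.3 -0.5]
 [ 1.2  0.5]
 [ 0.2 -0.1]
 [-0.4  0.2]
 [ 0.2 -0.4]
 [-1.4 -1. ]
 [ 1.  -0.9]
 [-0.5  0.5]
 [-0.6 -0.4]
 [-0.3 -0.4]
 [-0.1 -0.4]
 [ 1.5  0.8]
 [ 0.9  0.5]
 [-1.2  0.9]
 [ 1.2  1.5]]
pole [[0.5676 0.1298 0.124 ]]
peg [0.5611 0.0694 0.164 ]
peg rel stand [-0.0197 -0.0575] 0.06076676014687089 theta 0.3297368460944591
0.2 [0.569  0.0698]
0.3 [0.563 0.07 ]
0.4 [0.557  0.0707]
0.5 [0.5512 0.0721]
0.6 [0.5455 0.074 ]
0.7 [0.54   0.0765]
0.8 [0.5349 0.0795]
0.9 [0.53  0.083]
1.0 [0.5255 0.087 ]
1.1 [0.5215 0.0914]
1.2 [0.5179 0.0962]
1.3 [0.5148 0.1014]
1.4 [0.5122 0.1068]
1.5 [0.5102 0.1125]
1.6 [0.5088 0.1183]
1.7 [0.5079 0.1242]
```

The stand fit is good to about 1 px: (0.5936, 0.0147), yaw 12.7°. The peg is at (0.561, 0.070) with the latch at 0.33 rad. I'll cage the peg in the partly open jaws and swing it along its arc.

```bash
python3 -m handwheel '[{"delta_pos":[0.03,-0.65,-0.4],"dr":[0,0,-3.2]},{"delta_pos":[0.03,-0.65,-0.4],"dr":[0,0,-3.2]},{"delta_pos":[0.03,-0.65,-0.4],"dr":[0,0,-3.2]},{"delta_pos":[0.03,-0.65,-0.4],"dr":[0,0,-3.2]},{"delta_pos":[0,0,-0.9],"dr":[0,0,0]},{"delta_pos":[0,0,-0.9],"dr":[0,0,0]},{"delta_pos":[0,0,-0.9],"dr":[0,0,0]},{"delta_pos":[0,0,-0.9],"dr":[0,0,0]},{"delta_pos":[0,0,0],"dr":[0,0,0]}]'
python3 -m handwheel '[{"delta_pos":[-0.14,0.02,0],"dr":[0,0,-4]},{"delta_pos":[-0.19,0.05,0],"dr":[0,0,-5.73]},{"delta_pos":[-0.19,0.06,0],"dr":[0,0,-5.73]}]'
```

```text
t: 5.7
eef_pos: [0.5597, 0.067, 0.1611]
ee_rot: [3.135, -0.002, -1.579]
force: [-0.4, 0.4, -0.8]
width: 0.0304
gripper_force: 0.0
t: 6.0
eef_pos: [0.5471, 0.0721, 0.1662]
ee_rot: [-3.14, 0.001, -1.852]
force: [0.6, 0.2, -0.5]
width: 0.0304
gripper_force: 0.6
```

```bash
python3 -m handwheel '[{"delta_pos":[-0.18,0.08,0],"dr":[0,0,-5.73]},{"delta_pos":[-0.17,0.10,0],"dr":[0,0,-5.73]},{"delta_pos":[-0.16,0.12,0],"dr":[0,0,-5.73]},{"delta_pos":[-0.15,0.13,0],"dr":[0,0,-5.73]},{"delta_pos":[-0.13,0.15,0],"dr":[0,0,-5.73]},{"delta_pos":[-0.12,0.16,0],"dr":[0,0,-5.73]}]'
python3 -m handwheel '[{"delta_pos":[-0.10,0.17,0],"dr":[0,0,-5.73]},{"delta_pos":[-0.09,0.18,0],"dr":[0,0,-5.73]},{"delta_pos":[-0.07,0.19,0],"dr":[0,0,-5.73]},{"delta_pos":[-0.05,0.19,0],"dr":[0,0,-5.73]},{"delta_pos":[-0.03,0.2,0],"dr":[0,0,-5.73]},{"delta_pos":[0,0.1,0],"dr":[0,0,0]},{"delta_pos":[0,0,0],"dr":[0,0,0]}]'
```

```text
t: 6.6
eef_pos: [0.5195, 0.0941, 0.1663]
ee_rot: [-3.141, 0.001, -2.452]
force: [0.5, -2.4, -0.2]
width: 0.0306
gripper_force: 0.8
t: 7.3
eef_pos: [0.5094, 0.1257, 0.1656]
ee_rot: [3.141, 0.002, -2.944]
force: [-0.5, -0.5, -0.4]
width: 0.0307
gripper_force: 0.0
```

```bash
python3 -m handwheel '[{"delta_pos":[0,0,1],"dr":[0,0,0]},{"delta_pos":[0,0,1],"dr":[0,0,0]},{"delta_pos":[0,0,1],"dr":[0,0,0]}]'
python3 -m handwheel '[{"delta_pos":[0.02,0.97,0.14],"dr":[0,0,3.44]},{"delta_pos":[0.02,0.97,0.14],"dr":[0,0,3.44]},{"delta_pos":[0.02,0.97,0.14],"dr":[0,0,3.44]},{"delta_pos":[0.02,0.97,0.14],"dr":[0,0,3.44]},{"delta_pos":[0.02,0.97,0.14],"dr":[0,0,3.44]},{"delta_pos":[0.02,0.97,0.14],"dr":[0,0,3.44]},{"delta_pos":[0.02,0.97,0.14],"dr":[0,0,3.44]},{"delta_pos":[0.02,0.97,0.14],"dr":[0,0,3.44]},{"delta_pos":[0.02,0.97,0.14],"dr":[0,0,3.44]},{"delta_pos":[0.02,0.97,0.14],"dr":[0,0,3.44]}]'
python3 -m handwheel '[{"delta_pos":[0,0,0],"dr":[0,0,0]},{"delta_pos":[0,0,0],"dr":[0,0,0]}]'
python3 look.py w3 lower_tray lower_tray_mid
python3 - <<'E'
from h import *
f=grab_frame("top");cv2.imwrite("pics/top1.png",f[:,:,::-1])
a=f[130:220,260:380,::-1];b=cv2.imread("pics/w3.png")[0:240,180:460]
cv2.imwrite("pics/m3.png",np.hstack([cv2.resize(a,(320,240),interpolation=2),np.zeros((240,4,3),np.uint8)]))
cv2.imwrite("pics/w3c.png",np.vstack([cv2.resize(b,(700,600),interpolation=2)]))
print([ (d["conf"],d["location"]) for d in mark_of("top","latch_peg")])
E
```

```text
t: 7.6
eef_pos: [0.5091, 0.1252, 0.2563]
ee_rot: [3.141, 0.001, -2.945]
force: [0.7, -0.0, 0.6]
width: 0.0306
gripper_force: 0.0
t: 8.6
eef_pos: [0.5151, 0.4175, 0.2974]
ee_rot: [3.142, 0.001, -2.342]
force: [-0.4, -0.1, 0.2]
width: 0.0307
gripper_force: 0.0
t: 8.8
eef_pos: [0.5149, 0.4168, 0.2964]
ee_rot: [-3.142, -0.0, -2.345]
force: [0.8, -0.4, 0.0]
width: 0.0308
gripper_force: 0.0
8.8 [0.5149 0.4168 0.2964] [-3.1415 -0.0002 -2.3449] 0.030821412020170143
lower_tray [(0.6, [317.9, 67.2]), (0.52, [136.2, 197.5])]
lower_tray_mid [(0.64, [317.2, 67.7])]
[(0.62, [284.3, 188.2])]
```

View pics/w3c.png

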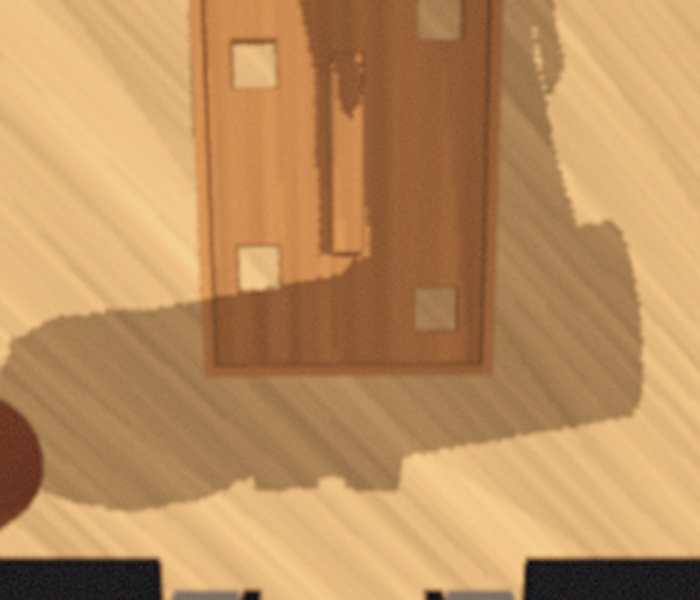

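Bigger tray: the narrow holes are on the left at (282,26) and (284,107), and the wide holes on the right at (356,7) and (354,124). The bar is at about column 319. I'll fit its pose.

```bash
cat > tray.py <<'E'
from h import *
import pickle
np.set_printoptions(precision=4,suppress=True)
def tray(name,D,x0):
    c=pickle.load(open(f"pics/{name}.pkl","rb"))
    f=lambda p:np.concatenate([(proj(c,place(p,m,z))-px)[0] for m,z,px in D])
    r=least_squares(f,x0,loss="soft_l1");p=r.x
    print(name,p,np.degrees(p[2]));print(f(p).reshape(-1,2).round(1).tolist())
    return p
def togo(p,ty=0):
    s=get_state();e=s["eef_pos"];print("tool",e,"psi",np.degrees(s["ee_rot"][2]),"target psi",np.degrees(p[2])-90,
      "dpos units",(p[:2]-e[:2])/.03)
E
python3 - <<'E'
from tray import *
import json
b=lambda x,y:(180+x/2.5,y/2.5)
p=tray("w3",[((.042,-.045),.006,b(254,64)),((.042,.045),.006,b(259,268)),((-.042,.065),.006,b(436,309)),((-.042,-.065),.006,b(440,18)),
((.068,.095),.02,b(206,376)),((-.068,.095),.02,b(492,376)),((0,.04),.05,b(348,254))],[.431,.329,-.77])
togo(p)
c=calibration("top");print(unproj(c,[[284.3,188.2]],.151))
E
```

```text
w3 [ 0.4315  0.3338 -0.7684] -44.02772476953433
[[0.1, 0.2], [0.1, -0.0], [-0.2, 0.4], [0.2, -0.7], [-0.7, 0.5], [0.2, -0.1], [0.2, -0.1]]
tool [0.515  0.4156 0.297 ] psi -134.50681007701826 target psi -134.02772476953433 dpos units [-2.7846 -2.7235]
[[0.5137 0.1225 0.151 ]]
```

View pics/m3.png

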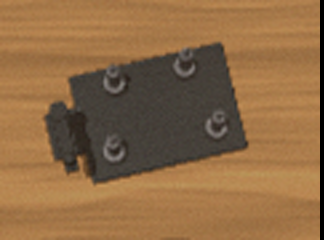

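The latch is clearly aside at about 1.6 rad, and the tray fit is sub-pixel. I'll go down for the grasp.

```bash
python3 -m handwheel '[{"delta_pos":[-0.93,-0.91,-0.3],"dr":[0,0,0.15]},{"delta_pos":[-0.93,-0.91,-0.3],"dr":[0,0,0.15]},{"delta_pos":[-0.93,-0.91,-0.3],"dr":[0,0,0.15]},{"delta_pos":[0,0,-1],"dr":[0,0,0]},{"delta_pos":[0,0,-1],"dr":[0,0,0]},{"delta_pos":[0,0,-1],"dr":[0,0,0]},{"delta_pos":[0,0,-1],"dr":[0,0,0]},{"delta_pos":[0,0,-1],"dr":[0,0,0]},{"delta_pos":[0,0,0],"dr":[0,0,0]}]'
python3 -m handwheel '[{"delta_pos":[0,0,-1],"dr":[0,0,0]},{"delta_pos":[0,0,-0.9],"dr":[0,0,0]},{"delta_pos":[0,0,-0.5],"dr":[0,0,0]},{"delta_pos":[0,0,-0.35],"dr":[0,0,0]},{"delta_pos":[0,0,0],"dr":[0,0,0]},{"delta_pos":[0,0,0],"dr":[0,0,0]}]'
```

```text
t: 9.95
eef_pos: [0.4296, 0.3319, 0.1163]
ee_rot: [-3.141, -0.006, -2.34]
force: [-1.2, -0.3, 0.6]
width: 0.0305
gripper_force: 0.0
t: 10.55
eef_pos: [0.4317, 0.3351, 0.0382]
ee_rot: [3.142, 0.001, -2.339]
force: [-0.2, 0.7, 0.5]
width: 0.0306
gripper_force: 0.0
```

```bash
python3 -m handwheel '[{"delta_pos":[0,0,0],"dr":[0,0,0]},{"delta_pos":[0,0,0],"dr":[0,0,0]},{"delta_pos":[0,0,0],"dr":[0,0,0]},{"delta_pos":[0,0,0],"dr":[0,0,0]},{"delta_pos":[0,0,0],"dr":[0,0,0]}]' 1 40
python3 -m handwheel '[{"delta_pos":[0,0,0.3],"dr":[0,0,0]},{"delta_pos":[0,0,0.7],"dr":[0,0,0]},{"delta_pos":[0,0,0.9],"dr":[0,0,0]},{"delta_pos":[0,0,1],"dr":[0,0,0]},{"delta_pos":[0,0,1],"dr":[0,0,0]},{"delta_pos":[0,0,1],"dr":[0,0,0]},{"delta_pos":[0,0,1],"dr":[0,0,0]},{"delta_pos":[0,0,0.8],"dr":[0,0,0]},{"delta_pos":[0,0,0],"dr":[0,0,0]}]'
python3 -c "
from station import *;import math
s=get_state();e=s['eef_pos'];print((.5936-e[0])/.03,(.0147-e[1])/.03,-77.28-math.degrees(s['ee_rot'][2]))"
```

```text
t: 11.05
eef_pos: [0.4314, 0.3348, 0.0379]
ee_rot: [-3.142, 0.001, -2.339]
force: [-0.1, -1.3, 5.8]
width: 0.0137
gripper_force: 40.0
t: 11.95
eef_pos: [0.432, 0.3355, 0.2419]
ee_rot: [3.141, 0.006, -2.339]
force: [-0.0, 0.6, -2.5]
width: 0.014
gripper_force: 40.0
5.387422990776133 -10.692510644025434 56.724851609307024
```

```bash
python3 -m handwheel '[{"delta_pos":[0.49,-0.97,0],"dr":[0,0,5.15]},{"delta_pos":[0.49,-0.97,0],"dr":[0,0,5.15]},{"delta_pos":[0.49,-0.97,0],"dr":[0,0,5.15]},{"delta_pos":[0.49,-0.97,0],"dr":[0,0,5.15]},{"delta_pos":[0.49,-0.97,0],"dr":[0,0,5.15]},{"delta_pos":[0.49,-0.97,0],"dr":[0,0,5.15]},{"delta_pos":[0.49,-0.97,0],"dr":[0,0,5.15]},{"delta_pos":[0.49,-0.97,0],"dr":[0,0,5.15]},{"delta_pos":[0.49,-0.97,0],"dr":[0,0,5.15]},{"delta_pos":[0.49,-0.97,0],"dr":[0,0,5.15]}]'
python3 -m handwheel '[{"delta_pos":[0.48,-0.95,0],"dr":[0,0,5.2]},{"delta_pos":[0,0,0],"dr":[0,0,0]},{"delta_pos":[0,0,0],"dr":[0,0,0]},{"delta_pos":[0,0,0],"dr":[0,0,0]}]'
python3 look.py w4 lower_tray
python3 - <<'E'
import cv2
a=cv2.imread('pics/w4.png')[0:260,200:440];cv2.imwrite('pics/w4c.png',cv2.resize(a,None,fx=2.3,fy=2.3,interpolation=2))
E
```

```text
t: 12.95
eef_pos: [0.5776, 0.0421, 0.2367]
ee_rot: [3.139, 0.0, -1.437]
force: [-0.5, 0.9, -2.6]
width: 0.0135
gripper_force: 40.0
t: 13.35
eef_pos: [0.5917, 0.0153, 0.2372]
ee_rot: [3.14, 0.0, -1.35]
force: [-0.7, -0.2, -2.9]
width: 0.0137
gripper_force: 40.0
13.35 [0.5917 0.0153 0.2372] [ 3.14    0.0003 -1.3503] 0.013679924673993421
lower_tray [(0.84, [318.2, 239.7])]
```

View pics/w4c.png

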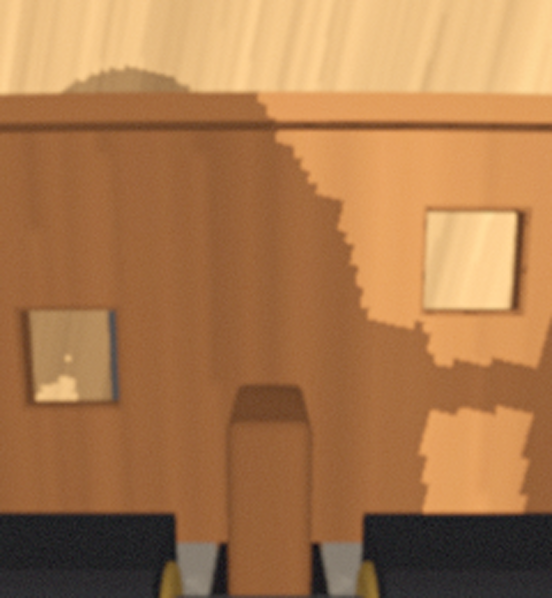

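The tray is level in the grip, with the wide hole at (405,113) and the narrow hole at (231,155). The view through the holes slants past the posts, so I'll work out the tray's pose in the grip instead.

Run:
```python
from tray import *
b=lambda x,y:(200+x/2.3,y/2.3)
s=get_state();z0=s["eef_pos"][2]-.038
p=tray("w4",[((-.042,-.065),z0+.008,b(474,260)),((.042,-.045),z0+.008,b(70,356)),((.0,-.04),z0+.05,b(269,421))],[.593,.015,.22])
from stand import r
q=r.x;print("stand",q);d=q-p;print("dpos units",d[:2]/.03,"turn",np.degrees(d[2]));togo(q)
```

```text
w4 [0.5927 0.0133 0.2173] 12.45072664678696
[[0.7, 0.1], [-1.0, 0.4], [0.1, -0.3]]
stand [0.5936 0.0147 0.222 ]
dpos units [0.0309 0.0441] turn 0.2698524604866122
tool [0.592  0.0157 0.2378] psi -77.29739727761445 target psi -77.27942089272642 dpos units [ 0.0545 -0.0345]
```

```bash
python3 -m handwheel '[{"delta_pos":[0.04,0.02,-0.4],"dr":[0,0,0.1]},{"delta_pos":[0,0,-0.7],"dr":[0,0,0]},{"delta_pos":[0,0,-0.7],"dr":[0,0,0]},{"delta_pos":[0,0,-0.7],"dr":[0,0,0]},{"delta_pos":[0,0,-0.6],"dr":[0,0,0]},{"delta_pos":[0,0,0],"dr":[0,0,0]},{"delta_pos":[0,0,0],"dr":[0,0,0]}]'
python3 -m handwheel '[{"delta_pos":[0,0,-0.2],"dr":[0,0,0]},{"delta_pos":[0,0,-0.2],"dr":[0,0,0]},{"delta_pos":[0,0,0],"dr":[0,0,0]}]'
```

```text
t: 14.15
eef_pos: [0.5936, 0.0159, 0.1449]
ee_rot: [3.141, -0.0, -1.347]
force: [0.0, 0.4, -2.6]
width: 0.0135
gripper_force: 40.0
t: 14.45
eef_pos: [0.5933, 0.0156, 0.1325]
ee_rot: [3.141, 0.0, -1.348]
force: [-0.7, 0.1, -3.5]
width: 0.0137
gripper_force: 40.0
```

```bash
python3 -m handwheel '[{"delta_pos":[0,0,-0.3],"dr":[0,0,0]},{"delta_pos":[0,0,-0.3],"dr":[0,0,0]},{"delta_pos":[0,0,-0.3],"dr":[0,0,0]},{"delta_pos":[0,0,-0.3],"dr":[0,0,0]},{"delta_pos":[0,0,-0.2],"dr":[0,0,0]},{"delta_pos":[0,0,-0.1],"dr":[0,0,0]},{"delta_pos":[0,0,0],"dr":[0,0,0]}]'
python3 -m handwheel '[{"delta_pos":[0,0,-0.08],"dr":[0,0,0]},{"delta_pos":[0,0,-0.08],"dr":[0,0,0]},{"delta_pos":[0,0,0],"dr":[0,0,0]}]'
```

```text
t: 15.15
eef_pos: [0.5935, 0.0155, 0.0875]
ee_rot: [3.141, -0.0, -1.348]
force: [0.9, -0.1, -2.9]
width: 0.0137
gripper_force: 40.0
t: 15.45
eef_pos: [0.5936, 0.0156, 0.0831]
ee_rot: [3.142, 0.0, -1.348]
force: [-0.5, -0.3, -3.8]
width: 0.0137
gripper_force: 40.0
```

```bash
python3 -m handwheel '[{"delta_pos":[0,0,-0.04],"dr":[0,0,0]},{"delta_pos":[0,0,-0.02],"dr":[0,0,0]},{"delta_pos":[0,0,0],"dr":[0,0,0]},{"delta_pos":[0,0,0],"dr":[0,0,0]}]'
```

```text
t: 15.85
eef_pos: [0.5938, 0.0156, 0.0818]
ee_rot: [-3.141, -0.0, -1.348]
force: [-2.0, 0.3, 2.0]
width: 0.0135
gripper_force: 40.0
```

The tray has touched down: the force went from −3 to +2 N. I'll release, lift, and go look at the smaller tray.

```bash
python3 -m handwheel '[{"delta_pos":[0,0,0],"dr":[0,0,0]},{"delta_pos":[0,0,0],"dr":[0,0,0]},{"delta_pos":[0,0,0],"dr":[0,0,0]},{"delta_pos":[0,0,0.3],"dr":[0,0,0]},{"delta_pos":[0,0,0.7],"dr":[0,0,0]},{"delta_pos":[0,0,1],"dr":[0,0,0]},{"delta_pos":[0,0,1],"dr":[0,0,0]},{"delta_pos":[0,0,1],"dr":[0,0,0]},{"delta_pos":[0,0,1],"dr":[0,0,0]},{"delta_pos":[0,0,1],"dr":[0,0,0]}]' 0.3
python3 -m handwheel '[{"delta_pos":[0,0,1],"dr":[0,0,0]},{"delta_pos":[-0.21,-0.93,0.1],"dr":[0,0,-6.35]},{"delta_pos":[-0.21,-0.93,0.1],"dr":[0,0,-6.35]},{"delta_pos":[-0.21,-0.93,0.1],"dr":[0,0,-6.35]},{"delta_pos":[-0.21,-0.93,0.1],"dr":[0,0,-6.35]},{"delta_pos":[-0.21,-0.93,0],"dr":[0,0,-6.35]},{"delta_pos":[-0.21,-0.93,0],"dr":[0,0,-6.35]},{"delta_pos":[-0.21,-0.93,0],"dr":[0,0,-6.35]},{"delta_pos":[-0.21,-0.93,0],"dr":[0,0,-6.35]},{"delta_pos":[-0.21,-0.93,0],"dr":[0,0,-6.35]}]'
python3 -m handwheel '[{"delta_pos":[0,0,0],"dr":[0,0,0]},{"delta_pos":[0,0,0],"dr":[0,0,0]},{"delta_pos":[0,0,0],"dr":[0,0,0]}]'
python3 look.py w5 upper_tray upper_tray_mid
python3 - <<'E'
from h import *
f=grab_frame("top");cv2.imwrite("pics/top2.png",f[:,:,::-1])
a=f[130:225,260:380,::-1];b=cv2.imread("pics/w5.png")[0:200,200:440]
cv2.imwrite("pics/m5.png",np.vstack([cv2.resize(b,(600,500),interpolation=2),np.pad(cv2.resize(a,(126,100),interpolation=2),((0,0),(0,474),(0,0)))]))
E
```

```text
t: 16.85
eef_pos: [0.5935, 0.0155, 0.2636]
ee_rot: [-3.141, -0.0, -1.348]
force: [0.7, 0.9, 0.4]
width: 0.031
gripper_force: 0.0
t: 17.85
eef_pos: [0.5365, -0.2367, 0.3044]
ee_rot: [-3.141, 0.0, -2.35]
force: [0.3, -0.5, 0.0]
width: 0.0304
gripper_force: 0.0
t: 18.15
eef_pos: [0.5371, -0.2351, 0.3039]
ee_rot: [-3.141, 0.0, -2.344]
force: [0.1, 0.8, -0.6]
width: 0.0302
gripper_force: 0.0
18.15 [ 0.5371 -0.2351  0.3039] [-3.1413  0.0004 -2.344 ] 0.030218976368975088
upper_tray [(0.88, [313.7, 60.8])]
upper_tray_mid [(0.72, [314.0, 60.5])]
```

View pics/m5.png

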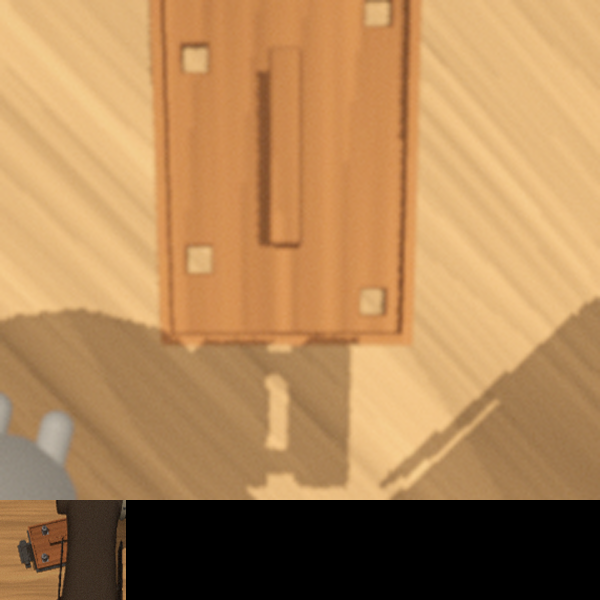

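This is the wooden smaller tray, with small holes: narrow at (278,24) and (280,104), wide at (351,5) and (349,120). The inset shows the bigger tray on the stand. I'll fit the pose and measure how far to go.

Run:
```python
from tray import *
b=lambda x,y:(200+x/2.5,y/2.5)
p=tray("w5",[((.042,-.045),.006,b(194,59)),((.042,.045),.006,b(200,259)),((-.042,.065),.006,b(372,301)),((-.042,-.065),.006,b(377,13)),
((.06,.085),.02,b(163,344)),((-.06,.085),.02,b(411,344)),((0,.04),.05,b(286,243)),((0,-.04),.05,b(285,47))],[.453,-.322,-.77])
togo(p)
```

```text
w5 [ 0.4549 -0.3247 -0.77  ] -44.1188050984993
[[0.1, -0.1], [-0.4, 0.1], [0.4, 0.1], [0.2, -0.6], [-1.0, 0.6], [0.6, 0.3], [-0.1, 0.6], [-0.1, -0.8]]
tool [ 0.5372 -0.2348  0.3036] psi -134.28662572392926 target psi -134.1188050984993 dpos units [-2.7446 -2.9977]
```

```bash
python3 -m handwheel '[{"delta_pos":[-0.915,-1,-0.3],"dr":[0,0,0.05]},{"delta_pos":[-0.915,-1,-0.3],"dr":[0,0,0.05]},{"delta_pos":[-0.915,-1,-0.3],"dr":[0,0,0.05]},{"delta_pos":[0,0,-1],"dr":[0,0,0]},{"delta_pos":[0,0,-1],"dr":[0,0,0]},{"delta_pos":[0,0,-1],"dr":[0,0,0]},{"delta_pos":[0,0,-1],"dr":[0,0,0]},{"delta_pos":[0,0,-1],"dr":[0,0,0]},{"delta_pos":[0,0,0],"dr":[0,0,0]},{"delta_pos":[0,0,0],"dr":[0,0,0]}]'
python3 -m handwheel '[{"delta_pos":[0,0,-1],"dr":[0,0,0]},{"delta_pos":[0,0,-0.9],"dr":[0,0,0]},{"delta_pos":[0,0,-0.6],"dr":[0,0,0]},{"delta_pos":[0,0,-0.45],"dr":[0,0,0]},{"delta_pos":[0,0,0],"dr":[0,0,0]},{"delta_pos":[0,0,0],"dr":[0,0,0]}]'
```

```text
t: 19.35
eef_pos: [0.455, -0.3254, 0.1269]
ee_rot: [3.141, -0.001, -2.342]
force: [0.8, 0.3, 1.0]
width: 0.0306
gripper_force: 0.0
t: 19.95
eef_pos: [0.456, -0.3259, 0.0396]
ee_rot: [-3.139, 0.001, -2.342]
force: [0.0, -0.7, 0.5]
width: 0.0307
gripper_force: 0.0
```

```bash
python3 -m handwheel '[{"delta_pos":[0,0,0],"dr":[0,0,0]},{"delta_pos":[0,0,0],"dr":[0,0,0]},{"delta_pos":[0,0,0],"dr":[0,0,0]},{"delta_pos":[0,0,0],"dr":[0,0,0]},{"delta_pos":[0,0,0],"dr":[0,0,0]}]' 1 40
python3 -m handwheel '[{"delta_pos":[0,0,0.3],"dr":[0,0,0]},{"delta_pos":[0,0,0.7],"dr":[0,0,0]},{"delta_pos":[0,0,1],"dr":[0,0,0]},{"delta_pos":[0,0,1],"dr":[0,0,0]},{"delta_pos":[0,0,1],"dr":[0,0,0]},{"delta_pos":[0,0,1],"dr":[0,0,0]},{"delta_pos":[0,0,1],"dr":[0,0,0]},{"delta_pos":[0,0,0.8],"dr":[0,0,0]},{"delta_pos":[0,0,0],"dr":[0,0,0]},{"delta_pos":[0,0,0],"dr":[0,0,0]}]'
python3 -c "
from station import *;import math
s=get_state();e=s['eef_pos'];print((.5936-e[0])/.03,(.0147-e[1])/.03,-77.28-math.degrees(s['ee_rot'][2]))"
```

```text
t: 20.45
eef_pos: [0.4549, -0.3255, 0.0389]
ee_rot: [-3.141, 0.0, -2.342]
force: [-1.4, 2.4, 7.4]
width: 0.0138
gripper_force: 40.0
t: 21.45
eef_pos: [0.4544, -0.3253, 0.2422]
ee_rot: [-3.141, 0.001, -2.343]
force: [-0.5, -0.4, -3.9]
width: 0.0136
gripper_force: 40.0
4.641205548542497 11.332691876055788 56.96108109919038
```

```bash
python3 -m handwheel '[{"delta_pos":[0.387,0.944,0],"dr":[0,0,4.74]},{"delta_pos":[0.387,0.944,0],"dr":[0,0,4.74]},{"delta_pos":[0.387,0.944,0],"dr":[0,0,4.74]},{"delta_pos":[0.387,0.944,0],"dr":[0,0,4.74]},{"delta_pos":[0.387,0.944,0],"dr":[0,0,4.74]},{"delta_pos":[0.387,0.944,0],"dr":[0,0,4.74]},{"delta_pos":[0.387,0.944,0],"dr":[0,0,4.74]},{"delta_pos":[0.387,0.944,0],"dr":[0,0,4.74]},{"delta_pos":[0.387,0.944,0],"dr":[0,0,4.74]},{"delta_pos":[0.387,0.944,0],"dr":[0,0,4.74]}]'
python3 -m handwheel '[{"delta_pos":[0.387,0.944,0],"dr":[0,0,4.74]},{"delta_pos":[0.387,0.944,0],"dr":[0,0,4.74]},{"delta_pos":[0,0,0],"dr":[0,0,0]},{"delta_pos":[0,0,0],"dr":[0,0,0]},{"delta_pos":[0,0,0],"dr":[0,0,0]}]'
python3 look.py w6
python3 - <<'E'
from h import *
a=cv2.imread('pics/w6.png');cv2.imwrite('pics/w6c.png',cv2.resize(a[0:260,190:450],None,fx=2.3,fy=2.3,interpolation=2))
from tray import *
s=get_state();print(s["eef_pos"],np.degrees(s["ee_rot"]));print((np.array([.5936,.0147])-s["eef_pos"][:2])/.03)
E
```

```text
t: 22.45
eef_pos: [0.5701, -0.0411, 0.2402]
ee_rot: [3.139, -0.0, -1.512]
force: [0.4, -0.6, -2.9]
width: 0.0134
gripper_force: 40.0
t: 22.95
eef_pos: [0.5932, 0.0138, 0.2409]
ee_rot: [3.139, -0.0, -1.351]
force: [-0.8, 0.6, -3.4]
width: 0.0138
gripper_force: 40.0
22.95 [0.5932 0.0138 0.2409] [ 3.1394 -0.0001 -1.3508] 0.013794054104746475
[0.5933 0.0136 0.2413] [179.915   -0.0035 -77.4126]
[0.0108 0.0372]
```

View pics/w6c.png

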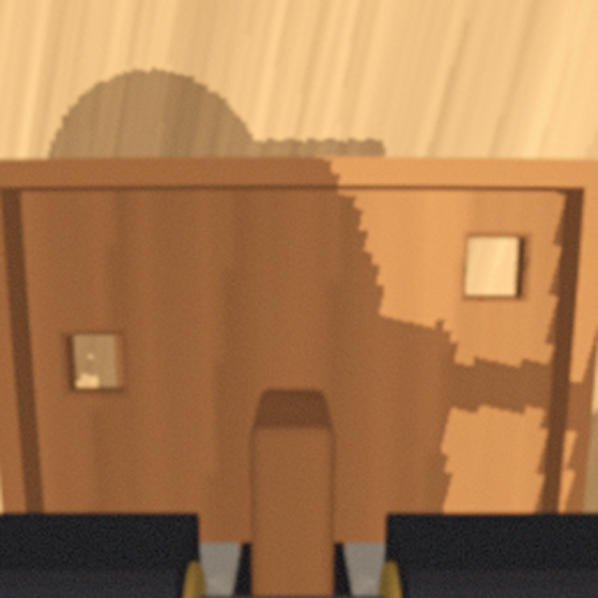

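The smaller tray is level in the grip, with the wide hole at (406,116) and the narrow hole at (231,157). I'll use these to check its in-hand pose.

Run:
```python
from tray import *
b=lambda x,y:(190+x/2.3,y/2.3)
s=get_state();z0=s["eef_pos"][2]-.039
p=tray("w6",[((-.042,-.065),z0+.008,b(496,266)),((.042,-.045),z0+.008,b(95,361)),((.0,-.04),z0+.05,b(292.5,428))],[.593,.015,.22])
from stand import r
d=r.x-p;print("dpos units",d[:2]/.03,"turn",np.degrees(d[2]))
```

```text
w6 [0.5937 0.0131 0.2167] 12.413225010402083
[[0.5, 0.3], [-0.9, 0.6], [0.2, -0.7]]
dpos units [-0.0036  0.0531] turn 0.3073540968714881
```

```bash
python3 -m handwheel '[{"delta_pos":[0.005,0.045,-0.4],"dr":[0,0,0.15]},{"delta_pos":[0,0,-0.6],"dr":[0,0,0]},{"delta_pos":[0,0,-0.6],"dr":[0,0,0]},{"delta_pos":[0,0,-0.5],"dr":[0,0,0]},{"delta_pos":[0,0,-0.3],"dr":[0,0,0]},{"delta_pos":[0,0,0],"dr":[0,0,0]},{"delta_pos":[0,0,0],"dr":[0,0,0]}]'
python3 -m handwheel '[{"delta_pos":[0,0,-0.15],"dr":[0,0,0]},{"delta_pos":[0,0,-0.15],"dr":[0,0,0]},{"delta_pos":[0,0,-0.1],"dr":[0,0,0]},{"delta_pos":[0,0,0],"dr":[0,0,0]}]'
```

```text
t: 23.7
eef_pos: [0.5942, 0.0154, 0.1702]
ee_rot: [-3.141, -0.0, -1.347]
force: [0.0, 0.0, -2.6]
width: 0.014
gripper_force: 40.0
t: 24.1
eef_pos: [0.5938, 0.0157, 0.1575]
ee_rot: [3.141, 0.0, -1.347]
force: [-0.6, 0.3, -1.7]
width: 0.0139
gripper_force: 40.0
```

Underside at about 0.118, slightly below the pin tops, with no real contact force. I'll continue gently.

```bash
python3 -m handwheel '[{"delta_pos":[0,0,-0.12],"dr":[0,0,0]},{"delta_pos":[0,0,-0.12],"dr":[0,0,0]},{"delta_pos":[0,0,0],"dr":[0,0,0]}]'
python3 -m handwheel '[{"delta_pos":[0,0,-0.1],"dr":[0,0,0]},{"delta_pos":[0,0,-0.08],"dr":[0,0,0]},{"delta_pos":[0,0,0],"dr":[0,0,0]}]'
```

```text
t: 24.4
eef_pos: [0.5937, 0.0156, 0.1501]
ee_rot: [3.141, 0.0, -1.347]
force: [-1.0, -1.2, -2.8]
width: 0.0134
gripper_force: 40.0
t: 24.7
eef_pos: [0.5939, 0.0156, 0.1449]
ee_rot: [3.141, 0.0, -1.347]
force: [-0.1, -0.4, -3.5]
width: 0.0138
gripper_force: 40.0
```

```bash
python3 -m handwheel '[{"delta_pos":[0,0,-0.08],"dr":[0,0,0]},{"delta_pos":[0,0,-0.05],"dr":[0,0,0]},{"delta_pos":[0,0,0],"dr":[0,0,0]},{"delta_pos":[0,0,0],"dr":[0,0,0]}]'
```

```text
t: 25.1
eef_pos: [0.5941, 0.0157, 0.1414]
ee_rot: [3.142, -0.0, -1.347]
force: [-0.2, 1.0, -3.1]
width: 0.0138
gripper_force: 40.0
```

```bash
python3 -m handwheel '[{"delta_pos":[0,0,-0.03],"dr":[0,0,0]},{"delta_pos":[0,0,-0.02],"dr":[0,0,0]},{"delta_pos":[0,0,0],"dr":[0,0,0]},{"delta_pos":[0,0,0],"dr":[0,0,0]}]'
```

```text
t: 25.5
eef_pos: [0.5943, 0.0157, 0.1409]
ee_rot: [-3.141, -0.0, -1.347]
force: [-3.0, 0.9, 4.8]
width: 0.0142
gripper_force: 40.0
```

The tray has touched down on the upper ledges. I'll release, lift, and go back to the peg.

```bash
python3 -m handwheel '[{"delta_pos":[0,0,0],"dr":[0,0,0]},{"delta_pos":[0,0,0],"dr":[0,0,0]},{"delta_pos":[0,0,0],"dr":[0,0,0]},{"delta_pos":[0,0,0.3],"dr":[0,0,0]},{"delta_pos":[0,0,0.7],"dr":[0,0,0]},{"delta_pos":[0,0,1],"dr":[0,0,0]},{"delta_pos":[0,0,1],"dr":[0,0,0]},{"delta_pos":[0,0,1],"dr":[0,0,0]}]' 0.3
python3 -m handwheel '[{"delta_pos":[-0.257,0.313,0],"dr":[0,0,-7.8]},{"delta_pos":[-0.257,0.313,0],"dr":[0,0,-7.8]},{"delta_pos":[-0.257,0.313,0],"dr":[0,0,-7.8]},{"delta_pos":[-0.257,0.313,0],"dr":[0,0,-7.8]},{"delta_pos":[-0.257,0.313,0],"dr":[0,0,-7.8]},{"delta_pos":[-0.257,0.313,0],"dr":[0,0,-7.8]},{"delta_pos":[-0.257,0.313,0],"dr":[0,0,-7.8]},{"delta_pos":[-0.257,0.313,0],"dr":[0,0,-7.8]},{"delta_pos":[-0.257,0.313,0],"dr":[0,0,-7.8]},{"delta_pos":[-0.257,0.313,0],"dr":[0,0,-7.8]}]' 0.1
python3 -m handwheel '[{"delta_pos":[-0.257,0.313,0],"dr":[0,0,-7.8]},{"delta_pos":[0,0,0],"dr":[0,0,0]},{"delta_pos":[0,0,0],"dr":[0,0,0]},{"delta_pos":[0,0,0],"dr":[0,0,0]}]'
python3 - <<'E'
from h import *
for n in("top","scene"):
    f=grab_frame(n);c=calibration(n);cv2.imwrite(f"pics/{n}9.png",f[:,:,::-1])
    for q,z in(("latch_peg",.151),("upper_tray_mid",.127),("lower_tray_mid",.069)):
        for d in mark_of(n,q)[:3]: print(n,q,round(d["conf"],2),np.round(d["location"]),unproj(c,[d["location"]],z)[0].round(4))
E
```

```text
t: 26.3
eef_pos: [0.5941, 0.0156, 0.2619]
ee_rot: [-3.141, -0.0, -1.347]
force: [0.1, 0.5, 0.2]
width: 0.031
gripper_force: 0.0
t: 27.3
eef_pos: [0.5168, 0.1099, 0.2607]
ee_rot: [-3.142, 0.001, -2.714]
force: [1.8, 1.2, 0.3]
width: 0.0393
gripper_force: 0.0
t: 27.7
eef_pos: [0.5096, 0.1187, 0.2603]
ee_rot: [-3.141, 0.0, -2.842]
force: [0.1, 0.8, 0.3]
width: 0.0394
gripper_force: 0.0
top latch_peg 0.46 [284. 191.] [0.5044 0.1219 0.151 ]
top upper_tray_mid 0.91 [415. 295.] [ 0.1886 -0.2673  0.127 ]
top upper_tray_mid 0.55 [316. 164.] [0.5927 0.0238 0.127 ]
scene latch_peg 0.56 [344. 202.] [0.4969 0.1072 0.151 ]
scene upper_tray_mid 0.97 [326. 157.] [ 0.3009 -0.1656  0.127 ]
scene upper_tray_mid 0.86 [300. 210.] [0.5925 0.0179 0.127 ]
scene lower_tray_mid 0.67 [300. 224.] [0.5907 0.0131 0.069 ]
scene lower_tray_mid 0.61 [231. 245.] [ 0.7918 -0.0532  0.069 ]
```

```bash
python3 -m handwheel '[{"delta_pos":[0,0,-0.9],"dr":[0,0,0]},{"delta_pos":[0,0,-0.9],"dr":[0,0,0]},{"delta_pos":[0,0,-0.6],"dr":[0,0,0]},{"delta_pos":[0,0,-0.2],"dr":[0,0,0]},{"delta_pos":[0,0,-0.13],"dr":[0,0,0]},{"delta_pos":[0,0,-0.15],"dr":[0,0,0]},{"delta_pos":[0,0,0],"dr":[0,0,0]}]'
python3 -m handwheel '[{"delta_pos":[0,0,0],"dr":[0,0,0]},{"delta_pos":[0,0,0],"dr":[0,0,0]}]' 0.4
```

```text
t: 28.8
eef_pos: [0.5095, 0.1191, 0.1738]
ee_rot: [3.141, 0.0, -2.845]
force: [-0.0, 0.2, 0.1]
width: 0.039
gripper_force: 0.0
t: 29.0
eef_pos: [0.5096, 0.1191, 0.1742]
ee_rot: [3.141, 0.001, -2.845]
force: [0.2, 0.3, 0.5]
width: 0.0292
gripper_force: 0.0
```

```bash
python3 -m handwheel '[{"delta_pos":[0.05,-0.19,0],"dr":[0,0,5.73]},{"delta_pos":[0.07,-0.19,0],"dr":[0,0,5.73]},{"delta_pos":[0.09,-0.18,0],"dr":[0,0,5.73]},{"delta_pos":[0.10,-0.17,0],"dr":[0,0,5.73]},{"delta_pos":[0.12,-0.16,0],"dr":[0,0,5.73]},{"delta_pos":[0.13,-0.15,0],"dr":[0,0,5.73]},{"delta_pos":[0.15,-0.13,0],"dr":[0,0,5.73]}]'
python3 -m handwheel '[{"delta_pos":[0.16,-0.12,0],"dr":[0,0,5.73]},{"delta_pos":[0.17,-0.10,0],"dr":[0,0,5.73]},{"delta_pos":[0.18,-0.08,0],"dr":[0,0,5.73]},{"delta_pos":[0.19,-0.06,0],"dr":[0,0,5.73]},{"delta_pos":[0.19,-0.05,0],"dr":[0,0,5.73]},{"delta_pos":[0.20,-0.02,0],"dr":[0,0,5.73]}]'
```

```text
t: 29.7
eef_pos: [0.5307, 0.0839, 0.174]
ee_rot: [-3.142, 0.001, -2.141]
force: [-1.0, 1.2, 1.0]
width: 0.0266
gripper_force: 0.6
t: 30.3
eef_pos: [0.5633, 0.0709, 0.1739]
ee_rot: [3.141, 0.0, -1.541]
force: [-0.8, -0.1, 0.5]
width: 0.0262
gripper_force: 0.6
```

```bash
python3 -m handwheel '[{"delta_pos":[0.20,-0.01,0],"dr":[0,0,5.73]},{"delta_pos":[0.20,0.01,0],"dr":[0,0,5.73]},{"delta_pos":[0.20,0.04,0],"dr":[0,0,5.73]},{"delta_pos":[0,0,0],"dr":[0,0,0]}]'
python3 -m handwheel '[{"delta_pos":[0.10,0.02,0],"dr":[0,0,0]},{"delta_pos":[0.07,0.01,0],"dr":[0,0,0]},{"delta_pos":[0,0,0],"dr":[0,0,0]}]'
```

```text
t: 30.7
eef_pos: [0.5818, 0.0722, 0.1737]
ee_rot: [-3.141, -0.0, -1.243]
force: [-0.3, -0.4, 0.3]
width: 0.0259
gripper_force: 0.0
t: 31.0
eef_pos: [0.5865, 0.073, 0.1736]
ee_rot: [-3.142, -0.0, -1.246]
force: [-0.6, -0.6, -0.5]
width: 0.0263
gripper_force: 0.3
```

```bash
python3 -m handwheel '[{"delta_pos":[-0.1,-0.02,0],"dr":[0,0,0]},{"delta_pos":[0,0,0.8],"dr":[0,0,0]},{"delta_pos":[0,0,1],"dr":[0,0,0]},{"delta_pos":[0,0,1],"dr":[0,0,0]},{"delta_pos":[0,0,1],"dr":[0,0,0]},{"delta_pos":[-0.2,0.9,0.3],"dr":[0,0,0]},{"delta_pos":[-0.2,0.9,0.3],"dr":[0,0,0]},{"delta_pos":[-0.2,0.9,0.3],"dr":[0,0,0]},{"delta_pos":[0,0,0],"dr":[0,0,0]},{"delta_pos":[0,0,0],"dr":[0,0,0]}]'
python3 - <<'E'
from h import *
from stand import r
st=r.x;cs,sn=np.cos(st[2]),np.sin(st[2])
for n in("wrist","top","scene"):
    c=calibration(n);f=grab_frame(n);cv2.imwrite(f"pics/{n}_end.png",f[:,:,::-1])
    for q,z in(("latch_peg",.151),("latch_pole",.124),("upper_tray_mid",.127),("lower_tray_mid",.069),("hare_mid",.09),("vase_mid",.085),("bowl_mid",.025),("candle_mid",.037)):
        for d in mark_of(n,q)[:2]:
            w=unproj(c,[d["location"]],z)[0];v=w[:2]-st[:2]
            print(n,q,round(d["conf"],2),w.round(3),"in stand",np.round([cs*v[0]+sn*v[1],-sn*v[0]+cs*v[1]],4))
E
```

```text
t: 32.0
eef_pos: [0.5651, 0.1541, 0.3148]
ee_rot: [-3.141, 0.0, -1.244]
force: [0.6, -1.3, -0.8]
width: 0.0262
gripper_force: 0.0
wrist latch_peg 0.68 [0.585 0.072 0.151] in stand [0.0045 0.0578]
wrist latch_pole 0.93 [0.568 0.129 0.124] in stand [-0.0002  0.117 ]
wrist upper_tray_mid 0.64 [0.595 0.015 0.127] in stand [0.0013 0.0003]
wrist bowl_mid 0.68 [0.389 0.    0.025] in stand [-0.2025  0.0311]
wrist bowl_mid 0.39 [0.528 0.063 0.025] in stand [-0.0532  0.0618]
top latch_peg 0.53 [0.581 0.081 0.151] in stand [0.0025 0.0677]
top latch_pole 0.82 [0.559 0.135 0.124] in stand [-0.0068  0.1251]
top upper_tray_mid 0.87 [ 0.185 -0.273  0.127] in stand [-0.4621 -0.1911]
top upper_tray_mid 0.85 [0.59  0.026 0.127] in stand [-0.0012  0.0119]
top hare_mid 0.7 [ 0.671 -0.308  0.09 ] in stand [ 0.0049 -0.3317]
top vase_mid 0.47 [0.663 0.306 0.085] in stand [0.1323 0.269 ]
top vase_mid 0.27 [0.607 0.019 0.085] in stand [0.0138 0.0009]
top bowl_mid 0.89 [ 0.383 -0.01   0.025] in stand [-0.2108  0.0226]
top candle_mid 0.73 [ 0.787 -0.089  0.037] in stand [ 0.1662 -0.144 ]
top candle_mid 0.18 [0.676 0.312 0.037] in stand [0.1456 0.2722]
scene latch_peg 0.71 [0.577 0.076 0.151] in stand [-0.0032  0.0637]
scene latch_pole 0.6 [0.565 0.123 0.124] in stand [-0.0036  0.112 ]
scene upper_tray_mid 0.8 [ 0.32  -0.149  0.127] in stand [-0.3028 -0.0994]
scene upper_tray_mid 0.62 [0.605 0.022 0.127] in stand [0.0123 0.0049]
scene lower_tray_mid 0.65 [0.594 0.018 0.069] in stand [0.0008 0.0031]
scene hare_mid 0.95 [ 0.664 -0.316  0.09 ] in stand [-0.0045 -0.3382]
scene vase_mid 0.97 [0.659 0.298 0.085] in stand [0.1263 0.2616]
scene bowl_mid 0.78 [0.386 0.    0.025] in stand [-0.2053  0.0315]
scene candle_mid 0.98 [ 0.784 -0.091  0.037] in stand [ 0.1624 -0.1445]
scene candle_mid 0.16 [0.397 0.004 0.037] in stand [-0.1937  0.0332]
```

The latch is at its stop, the upper tray is centred on the stand at its seated height, the bystanders haven't moved, and the gripper is clear. Handing in.

```bash
python3 -c "
from station import *
print(job_done())"
```

```text
the job is handed in; nothing more can be done
None
```

I handed the job in at about 32 s: both trays on their ledges, the latch arm back at its stop over the upper rim, the hare, vase, bowl and candle where they stood, and the gripper clear; this rests on camera and force readings, as the hand-in returned no verdict.

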